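# Hang the bookmark basket on the display stand, raise it to the mark and lock it

### The job

Set up the counter display: hang the black bookmark basket by its handle on the hook arm of the adjustable stand and let go of it. Then pinch the stand's white sliding sleeve together with its open red lever, lightly enough that the lever stays open, and raise the sleeve until the yellow tape band on the post has just come fully into view, its upper edge level with the sleeve's lower rim; the sleeve sinks if it is let go, so hold it there while you press the red lever fully shut. Finish while still holding the sleeve and its shut lever, with the basket hanging on the arm and everything else on the counter left in its place.

Things in the scene. Friction and masses are not known exactly. Their poses are not given: they have to be found in the camera images.
- stand: Counter display stand, fixed: steel base plate 150 x 150 x 12 mm with a square steel post 20 mm thick, its top 195 mm above the counter, inside the sleeve. Origin: centre of the base's underside, on the post's axis; z up along the post, -x towards the tip of its hook arm (towards the robot, within 0.3 rad), +y to the lever's side.
- sleeve (a joint): How far (m) the white square sleeve is raised on the post: 0 on its stop ring, its lower rim 70 mm above the counter; at most 0.080. 30 x 30 mm, 136 mm tall with its cap, does not turn; lever on its +y face, arm on its -x face, the -y face plain. 0.23 kg with arm and lever; drags with 1 N, so it sinks when let go with the lever open, more so with the basket on.
- lever (a joint): Angle (rad) of the red cam lever: 0 = shut, lying along the sleeve's +y face; grows as its upper end swings out to +y. Starts open, 0.30 to 0.38. Stiff, it stays where it is left: under 11 N at its upper end does not move it, about 16 N closes it. Shut, its cam grips the post and the sleeve no longer slides.
- sleeve_rim (a point): Centre of the sleeve's lower rim, on the post's axis; axes as the stand's.
- sleeve_top (a point): Centre of the top of the sleeve's cap, on the post's axis, 136 mm above its lower rim.
- pinch (a point): On the post's axis, 95 mm above the sleeve's lower rim: the height at which sleeve and lever can be pinched across from above, one finger on the plain -y face (15 mm from the axis), the other on the lever's upper end: 60 to 66 mm across with the lever open, 39 mm shut. As it shuts the middle between the fingers moves about 12 mm to -y. Grips of 5 to 9 N leave it open, 20 N or more shut it.
- lever_pivot (a point): The lever's pivot: 30 mm above the sleeve's lower rim, 20 mm from the post's axis on the +y side; the lever turns about the x axis.
- lever_tip (a point): Outer face of the red lever at its upper end, the middle of its width. The paddle is 18 mm wide (x), 5 mm thick and ends 75 mm from the pivot.
- hook_seat (a point): Where the basket's handle rests: top face of the flat steel arm (12 mm wide, 8 mm thick), 82 mm from the post's axis on the -x side, 126 mm above the sleeve's lower rim. The arm ends in an upturned tip 102 to 108 mm from the axis, rising 24 mm above the seat; a ridge 7 mm high lies 57 to 63 mm from the axis.
- mark: Yellow tape band, 8 mm tall, round the post; the sleeve hides it at the start. Origin: centre of its upper edge, on the post's axis, 105 to 140 mm above the counter. The sleeve is at the mark when its lower rim is level with this edge.
- basket: Black perforated plastic basket with bookmarks, 80 (x) x 120 (y) x 70 mm tall, about 0.16 kg, with a rigid arch handle 135 mm high over its middle. Origin: centre of its underside, z up.
- basket_grip (a point): Middle of the straight top bar of the basket's handle: the bar runs along the basket's y, 130 mm long, 12 mm wide (x), 10 mm tall, its centre 130 mm above the basket's underside. Gripped from above 30 to 40 mm to one side of its middle, the bar leaves room for the arm; the bookmarks stand up to 76 mm above the underside, the arch is open from there to 125 mm.
- pencil_cup: Bystander: blue cup with pencils, 76 mm across, cup 95 mm tall, 165 mm with the pencils. Origin under its centre.
- stapler: Bystander: stapler 150 x 36 x 58 mm. Origin under its centre.
- tape_dispenser: Bystander: desk tape dispenser 150 x 58 x 90 mm. Origin under its centre.
- returned_book: Bystander: green hardback lying flat, 135 x 205 x 26 mm. Origin under its centre.
- date_stamp: Bystander: small hand stamp with a wooden knob, 55 x 30 x 66 mm. Origin under its centre.
- bookend: Bystander: grey L-shaped steel bookend, foot 110 x 125 mm, 152 mm tall. Origin under its foot.
Mind the look-alikes: they are no part of the job. Leave any blue or pink look-alike of the stand alone.

How it is judged:
By the outcome, as a careful person would: the job done as asked, in the order asked, and still so for the second after the job is handed in, while the arm keeps its last pose, push and grip.
It also fails if it takes over 61 s, if anything falls off the work surface, if the arm or the gripper's body presses on something with over 40 N, if the wrist force passes 120 N, or if a joint passes its speed limit or range.

### The arm

A 6-joint arm with a two-finger parallel gripper is mounted at the origin on the work surface. World frame = base frame: x ahead of the robot, y to its left, z up, the work surface at z = 0. Lengths are in m, angles in rad, forces in N, time in s.
With the tool pointing down it reaches from about 0.35 to 1 m from the base axis. Payload 7.1 kg.
Tool frame: the origin (TCP) lies on the centre line of the jaws, within the pads' length; the fingertips stand 14 mm ahead of it and the grasp point (between the pads) lies 5 mm behind it; z points along the fingers, y is the line along which they close (so a half turn about z gives the same grasp; the last joint's range is limited). The gripper opens to 85 mm and grips with 20 to 120 N. Pads are 22 mm wide; open, the fingers measure 114 mm over their backs; the gripper's body (76 mm by 85 mm) begins 54 mm behind the grasp point. The pads swing forward as they close: fully open they stand 13 mm farther back than shut.
Start: joints at [1.092, 0.423, 1.63, -0, 1.089, -0.019], TCP at [0.277, 0.56, 0.214] pointing down, gripper open.
Joint ranges: [-3, 3], [-0.9, 2.11], [0.09, 2.58], [-1.31, 4.45], [0.11, 2.69], [-2.54, 2.54]. Speed limits (rad/s): [2.39, 2.39, 3.01, 3.14, 3.14, 3.14].

### API

Orientations are given as a rotation vector (axis times angle).
In Python, from workcell import env gives the robot as it stands.
- The arm moves only by the tool move_arm, never from a script. Its argument "series" is one flat list of numbers, 7 for each row, row after row: the turn, a rotation vector about the world's x, y, z in degrees, then the shift along the world's x, y, z in cm, then the closure, from -1 (fully open) to 1 (shut), so that 0 is half open. In form: [wx, wy, wz, dx, dy, dz, jaw, wx, wy, wz, dx, dy, dz, jaw, ...]. A call has 1 to 20 rows; each row shifts and turns the commanded pose from where the row before left it; what a row does not reach is not made up. A row lasts 1/8 s, in which the tool goes at most 62.5 mm and 10.7 degrees, less where a joint would pass 70% of its speed; a pose out of reach is approached as far as the arm can. A call is refused whole if a number of a shift passes 6.25 or a number of a turn 10.7, either way. A call with a gripper value outside its range is refused whole. The fingers move at their own pace and stop on an object; "grip_force" is the grip in N (left out, the last holds). Time passes only in rows, so rows that do not move let the fingers close. It gives the time, the measured TCP pose, the force, the opening and the grip force at its end, in the units of the state.
- env.get_state(): the state, without advancing time (a new reading comes with each control period).
- env.get_image(name): name is "side" or "top" or "wrist"; returns a dict with "color" (420x560x3 uint8, blue, green, red), "camera_matrix" (3x3 intrinsics, pixels), "world_to_cam" (4x4, takes a point from world to camera coordinates); the wrist camera has in their place "mount" (4x4, takes a point from camera to tool coordinates, whose origin is the TCP and whose axes are the flange's). Camera axes: x right, y down, z forward; pixel columns grow to the right and rows downward; lengths in m; the calibration is good to about 2 mm. A picture is of the moment at which its call begins: read the wrist's pose just before it. There is no depth.
- env.sign_off(): hands the job in; it is judged then, once.
Trained networks look in the newest picture that a camera, given by its name, has taken for a name from the list of things; names that differ only in an ending like _2 or _b are one class to them, and where a whole thing is asked for, a point or a joint stands for the part that bears it (a point fixed in the world has none). Each returns a list of dicts, best first, with "confidence" (0 to 1); they miss things now and then, are a little off and sometimes report something else, mostly with a low value. They report only what shows in the picture. A call takes as long as a camera call. They do not tell look-alikes from the thing itself.
- env.spot_in(camera, target): "position" ([x, y, z] in m, in world coordinates, good to about 4 mm: the middle of the surface that is visible of it).
The state is a dict: "time_s": time; "joints": joint angles; "dq": joint speeds; "tau": joint torques, N m; "ee_pos": TCP position; "ee_rot": TCP orientation; "contact_force": force on the tool from outside, world axes, zero at the start; "ft_torque": the same for the moment, N m; "opening": finger opening in m; "grip_force": force on a finger pad.
Only numpy, scipy, OpenCV 4.12 (cv2) and the standard library are available. Lean on these libraries where they do the work, as an engineer would, in place of code of your own. Each camera call takes 0.05 s, during which the arm holds its last target. There are 200 camera calls.

## Working session

There is one attempt and no reset: what is moved stays moved. The work goes in short steps, Python scripts to look and compute and a tool call to move; the robot and the scene stay as the last step left them, time stands still between calls to the robot, and variables do not carry over. Pictures are saved under pics/ and viewed, at most 10 in all, crops included, and the job is handed in when it is done.

Besides the shell and the picture viewer there is one more tool, called after ">>>" as name(argument=value, ...) on one line, values as JSON. move_arm: Moves the arm, as the interface text tells. Its arguments: {"type":"object","properties":{"series":{"type":"array","items":{"type":"number"}},"grip_force":{"type":"number"}},"required":["series"]}

```bash
mkdir -p pics; ls; cat > h.py <<'E'
import numpy as np, cv2
from workcell import env
def snap(cam,name,crop=None,scale=1):
    im=env.get_image(cam); c=im["color"]
    if crop: a,b,d,e=crop; c=c[b:e,a:d]
    if scale!=1: c=cv2.resize(c,None,fx=scale,fy=scale,interpolation=cv2.INTER_CUBIC)
    cv2.imwrite(f"pics/{name}.png",c); return im
def proj(im,p):
    q=im["world_to_cam"]@np.r_[p,1]; u=im["camera_matrix"]@q[:3]; return u[:2]/u[2]
def onz(im,uv,z):
    W=np.linalg.inv(im["world_to_cam"]); d=W[:3,:3]@np.linalg.inv(im["camera_matrix"])@np.r_[uv,1]; o=W[:3,3]
    return o+d*(z-o[2])/d[2]
E
python3 - <<'E'
from h import *
t=snap("top","top0"); s=snap("side","side0")
a=t["color"]; b=s["color"]
cv2.imwrite("pics/both0.png",cv2.resize(np.hstack([a,b]),(800,300)))
np.set_printoptions(precision=3,suppress=True)
for cam in("top","side"):
    for n in("stand","sleeve_top","hook_seat","lever_tip","lever_pivot","basket","basket_grip","pencil_cup","bookend"):
        print(cam,n,[(np.round(r["position"],3),round(r["confidence"],2)) for r in env.spot_in(cam,n)][:4])
for n,i in(("t",t),("s",s)): print(n,i["camera_matrix"],np.linalg.inv(i["world_to_cam"]))
st=env.get_state();print(st["time_s"],st["ee_rot"])
E
```

```text
pics
top stand [(array([ 0.205, -0.329,  0.009]), 0.82), (array([0.336, 0.104, 0.016]), 0.79), (array([ 0.565, -0.175,  0.014]), 0.78)]
top sleeve_top [(array([0.33 , 0.109, 0.196]), 0.95), (array([ 0.565, -0.175,  0.192]), 0.88), (array([ 0.193, -0.326,  0.196]), 0.63), (array([ 0.69 , -0.012,  0.022]), 0.21)]
top hook_seat [(array([ 0.562, -0.172,  0.199]), 0.87), (array([ 0.192, -0.328,  0.196]), 0.87), (array([0.332, 0.106, 0.197]), 0.73)]
top lever_tip [(array([ 0.579, -0.158,  0.141]), 0.51)]
top lever_pivot [(array([0.331, 0.109, 0.193]), 0.97), (array([ 0.194, -0.323,  0.199]), 0.83), (array([ 0.404, -0.371,  0.052]), 0.59), (array([ 0.565, -0.176,  0.195]), 0.56)]
top basket [(array([0.63 , 0.161, 0.047]), 0.8)]
top basket_grip [(array([0.624, 0.161, 0.043]), 0.62)]
top pencil_cup [(array([0.492, 0.407, 0.066]), 0.8), (array([0.629, 0.161, 0.05 ]), 0.27)]
top bookend [(array([0.277, 0.385, 0.006]), 0.9)]
side stand [(array([0.332, 0.094, 0.012]), 0.96), (array([ 0.565, -0.192,  0.015]), 0.87), (array([ 0.184, -0.353,  0.011]), 0.87)]
side sleeve_top [(array([ 0.19 , -0.346, 
[... 419 characters left out ...]
92), (array([0.279, 0.408, 0.043]), 0.22)]
side basket [(array([0.623, 0.149, 0.056]), 0.7)]
side basket_grip [(array([0.626, 0.147, 0.064]), 0.69)]
side pencil_cup [(array([0.482, 0.385, 0.072]), 0.92)]
side bookend [(array([0.282, 0.404, 0.046]), 0.71)]
t [[542.402   0.    286.009]
 [  0.    542.402 210.219]
 [  0.      0.      1.   ]] [[-0.002 -0.996  0.091  0.325]
 [-1.     0.001 -0.009  0.012]
 [ 0.009 -0.091 -0.996  1.537]
 [ 0.     0.     0.     1.   ]]
s [[449.136   0.    287.401]
 [  0.    449.136 201.385]
 [  0.      0.      1.   ]] [[ 0.688 -0.475  0.55  -0.191]
 [-0.726 -0.43   0.537 -0.665]
 [-0.018 -0.768 -0.64   0.924]
 [ 0.     0.     0.     1.   ]]
1.0 [-0.716 -3.059  0.   ]
```

View pics/both0.png

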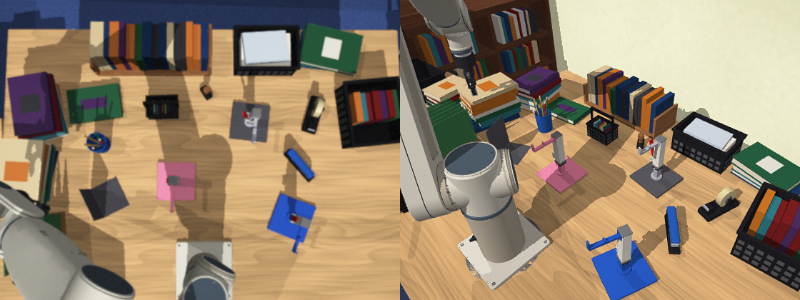

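```bash
python3 - <<'E'
from h import *
t=cv2.imread("pics/top0.png")
c=np.vstack([t[30:150,170:300]]);c2=t[60:180,290:420]
cv2.imwrite("pics/c1.png",cv2.resize(np.hstack([c2,t[60:180,170:300]]),None,fx=3,fy=3,interpolation=cv2.INTER_CUBIC))
E
```

```text
(no output)
```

The montage shows the real stand (grey base) at top-view ~(350,168) full-res, the basket at ~(227,148). The pink and blue stands are look-alikes.

```bash
python3 - <<'E'
from h import *
t=cv2.imread("pics/top0.png");s=cv2.imread("pics/side0.png")
r=lambda c:cv2.resize(c,(400,300),interpolation=cv2.INTER_CUBIC)
# top crops 100x75 (x4): stand origin (300,130); basket origin (177,110). side: stand (315,180) basket (245,135) 
cv2.imwrite("pics/c1.png",np.vstack([np.hstack([r(t[130:205,300:400]),r(t[110:185,177:277])]),np.hstack([r(s[180:285,290:430]),r(s[135:210,235:335])])]))
E
```

```text
(no output)
```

View pics/c1.png

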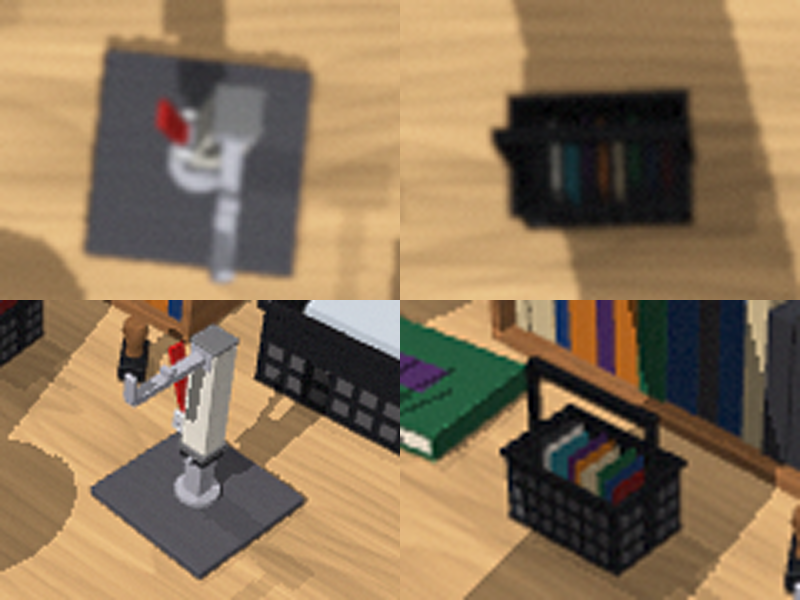

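Crop: stand base corners at crop px (107,38),(313,72),(292,275),(85,255); cap about (234,115), arm tip (222,278), lever on the left (+y). Basket handle bar runs from (95,133) to (292,131) in its crop, roughly along y.

```bash
python3 - <<'E'
from h import *
np.set_printoptions(precision=3,suppress=True)
t=env.get_image("top"); s=env.get_image("side")
f=lambda u,v,ox,oy:(ox+u/4,oy+v/4)
C=[onz(t,f(*p,300,130),.012) for p in[(107,38),(313,72),(292,275),(85,255)]]
print("base",C,np.mean(C,0)); 
e=[C[1]-C[0],C[2]-C[3]]; e2=[C[0]-C[3],C[1]-C[2]]
print("yaw from edges (right edge = -y):",[np.arctan2(-x[1],-x[0])-np.pi/2 for x in e],[np.arctan2(x[1],x[0]) for x in e2],[np.linalg.norm(x) for x in e+e2])
print("cap",onz(t,f(234,116,300,130),.206),"tip",onz(t,f(222,278,300,130),.22))
L=onz(t,f(95,133,177,110),.135);R=onz(t,f(292,131,177,110),.135);print("bar",L,R,(L+R)/2)
# side: bar ends crop (530-400,362-300)->(655,410), scale4 origin (235,135)
for p in[(134,62),(255,110)]: print("side bar",onz(s,(235+p[0]/4,135+p[1]/4),.133))
q=[(110,95),(290,92),(292,222),(125,226)]
B=[onz(t,f(*p,177,110),.07) for p in q];print("rim",np.array(B),np.mean(B,0))
print("wrist mount",env.get_image("wrist")["mount"])
from scipy.spatial.transform import Rotation as R
print(R.from_rotvec(env.get_state()["ee_rot"]).as_matrix())
E
```

```text
base [array([ 0.667, -0.118,  0.012]), array([ 0.643, -0.265,  0.012]), array([ 0.497, -0.248,  0.012]), array([ 0.511, -0.101,  0.012])] [ 0.579 -0.183  0.012]
yaw from edges (right edge = -y): [np.float64(-0.16661965545278457), np.float64(-0.09819394172947038)] [np.float64(-0.10852293284995733), np.float64(-0.11932136506002217)] [np.float64(0.14908718074486813), np.float64(0.14725713743545663), np.float64(0.15707909906993717), np.float64(0.14691006868101786)]
cap [ 0.574 -0.18   0.206] tip [ 0.471 -0.169  0.22 ]
bar [0.63  0.223 0.135] [0.631 0.094 0.135] [0.63  0.158 0.135]
side bar [0.63  0.216 0.133]
side bar [0.646 0.1   0.133]
rim [[0.67  0.223 0.07 ]
 [0.673 0.099 0.07 ]
 [0.582 0.097 0.07 ]
 [0.579 0.211 0.07 ]] [0.626 0.158 0.07 ]
wrist mount [[ 0.    -0.954 -0.3    0.077]
 [ 1.     0.     0.    -0.   ]
 [-0.    -0.3    0.954 -0.159]
 [ 0.     0.     0.     1.   ]]
[[-0.896  0.444 -0.   ]
 [ 0.444  0.896 -0.   ]
 [ 0.    -0.    -1.   ]]
```

>>> move_arm(series=[0, 0, 0, 0, 0, 5, -1, 0, 0, -5.3, 2.9, -3.6, 3, -1, 0, 0, -5.3, 2.9, -3.6, 0, -1, 0, 0, -5.3, 2.9, -3.6, 0, -1, 0, 0, -5.3, 2.9, -3.6, 0, -1, 0, 0, -5.3, 2.9, -3.6, 0, -1, 0, 0, -5.3, 2.9, -3.6, 0, -1, 0, 0, -5.3, 2.9, -3.6, 0, -1, 0, 0, -5.3, 2.9, -3.6, 0, -1, 0, 0, -5.3, 2.9, -3.6, -1, -1, 0, 0, -5.3, 2.9, -3.6, -1, -1, 0, 0, -5.3, 2.9, -3.6, -1, -1, 0, 0, -5.3, 2.9, -3.6, -1, 0.2, 0, 0, 0, 0, 0, 0, 0.2])

```text
time_s: 2.9
ee_pos: [0.6263, 0.1255, 0.2531]
ee_rot: [-2.225, -2.218, 0.002]
contact_force: [-0.0, -0.1, -1.0]
opening: 0.0517
grip_force: 0.0
```

```bash
cat >> h.py <<'E'
from scipy.spatial.transform import Rotation as Rot
def wsnap(name):
    st=env.get_state(); im=env.get_image("wrist"); T=np.eye(4); T[:3,:3]=Rot.from_rotvec(st["ee_rot"]).as_matrix(); T[:3,3]=st["ee_pos"]
    im["world_to_cam"]=np.linalg.inv(T@im["mount"]); cv2.imwrite(f"pics/{name}.png",im["color"]); return im
def y(): 
    st=env.get_state(); m=Rot.from_rotvec(st["ee_rot"]).as_matrix(); print(st["time_s"],np.round(st["ee_pos"],4),"tooly",np.degrees(np.arctan2(m[1,1],m[0,1])),"tilt",np.degrees(np.arccos(-m[2,2])),st["opening"],st["grip_force"],np.round(st["contact_force"],1))
E
python3 - <<'E'
from h import *
y(); im=wsnap("w1")
for n in("basket","basket_grip"): print(n,[(np.round(r["position"],3),round(r["confidence"],2)) for r in env.spot_in("wrist",n)][:3])
for d in(-.065,0,.065): print(proj(im,[.63,.158+d,.135]))
E
```

```text
2.9 [0.6263 0.1255 0.2531] tooly -0.17556446637522743 tilt 0.07844831136732207 0.051691973273777496 0.0 [-0.  -0.1 -1. ]
basket [(array([0.631, 0.161, 0.072]), 0.81)]
basket_grip [(array([0.633, 0.164, 0.074]), 0.61)]
[282.53186732 229.02418795]
[282.63750555 163.57459899]
[282.75910966  88.23312881]
```

View pics/w1.png

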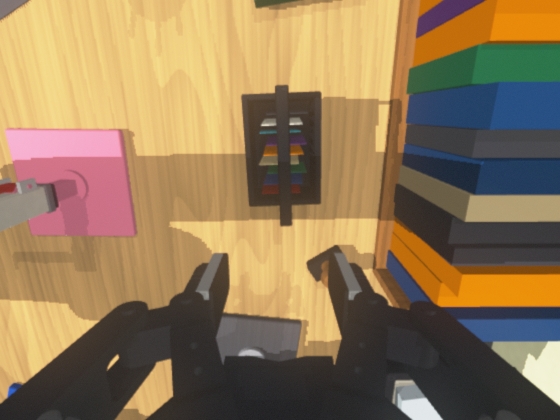

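Bar runs from (282,87) to (286,226), as predicted; slight yaw of about +1.6°. Date stamp at (325,262) and the books sit clear of the fingers. Descend and grip.

>>> move_arm(series=[0, 0, 1.6, 0.5, -0.2, -4, 0.2, 0, 0, 0, 0, 0, -4, 0.2, 0, 0, 0, 0, 0, -3.8, 0.2, 0, 0, 0, 0, 0, -1, 0.2, 0, 0, 0, 0, 0, 0, 0.2, 0, 0, 0, 0, 0, 0, 1, 0, 0, 0, 0, 0, 0, 1, 0, 0, 0, 0, 0, 0, 1, 0, 0, 0, 0, 0, 0, 1, 0, 0, 0, 0, 0, 0, 1], grip_force=50)

```text
time_s: 4.3
ee_pos: [0.6304, 0.126, 0.1264]
ee_rot: [2.189, 2.253, 0.0]
contact_force: [-0.1, -0.2, 0.4]
opening: 0.0
grip_force: 0.0
```

```bash
python3 - <<'E'
from h import *
y()
E
```

```text
4.3 [0.6304 0.126  0.1264] tooly 1.648516061131922 tilt 0.00583242248763039 3.705144017881976e-05 0.0 [-0.1 -0.2  0.4]
```

```bash
python3 - <<'E'
from h import *
im=wsnap("w2"); s=env.get_image("side")["color"]; c=cv2.resize(s[110:215,220:360],(560,420),interpolation=cv2.INTER_CUBIC)
cv2.imwrite("pics/w2b.png",cv2.resize(np.hstack([im["color"],c]),(800,300)))
E
```

```text
(no output)
```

View pics/w2b.png

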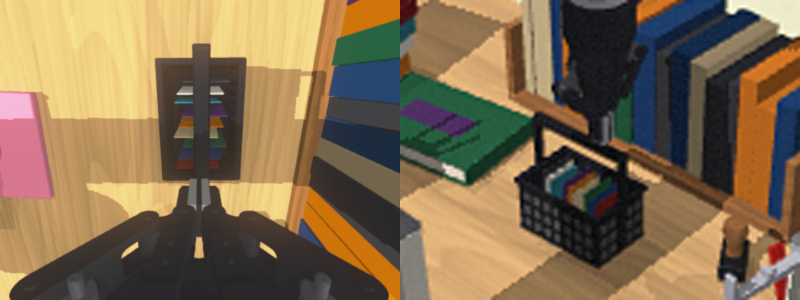

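```bash
python3 - <<'E'
from h import *
im=wsnap("w3");s=env.get_image("side");t=env.get_image("top")
for n,p in dict(tip=[.630,.126,.112],tcp=[.6304,.126,.1264],barmid=[.63,.158,.135],barL=[.63,.223,.135],barR=[.63,.094,.135],barRb=[.632,.094,.125]).items():
    a=proj(im,p)*[400/560,300/420]; b=(proj(s,p)-[220,110])*400/140+[400,0]
    print(n,a.round(),b.round())
E
```

```text
tip [199. 172.] [597. 163.]
tcp [199. 180.] [597. 152.]
barmid [200. 145.] [576. 134.]
barL [203.  48.] [534. 112.]
barR [198. 220.] [619. 157.]
barRb [200. 213.] [620. 164.]
```

```bash
python3 - <<'E'
from h import *
w=cv2.imread("pics/w3.png")[200:350,210:350]; s=env.get_image("side")["color"][130:190,260:316]
cv2.imwrite("pics/z.png",np.hstack([cv2.resize(w,(400,428),interpolation=cv2.INTER_CUBIC),cv2.resize(s,(400,428),interpolation=cv2.INTER_CUBIC)]))
E
```

```text
(no output)
```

View pics/z.png

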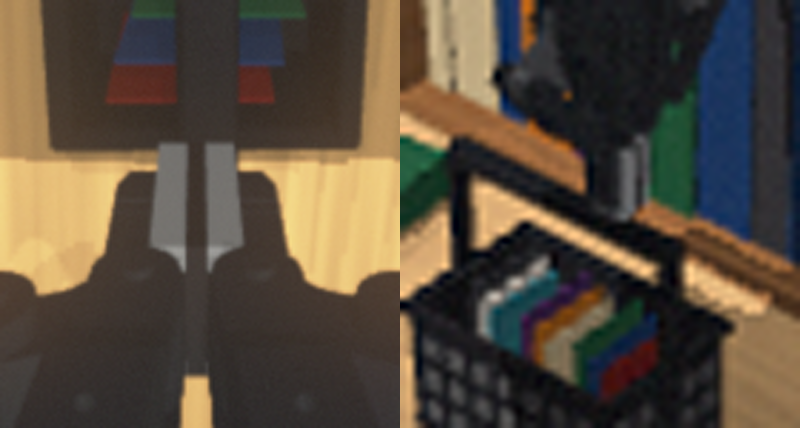

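The pads appear shut with their tips at the bar's top (crop right ~(625,220)), i.e. above it rather than around it. Reopen, go lower and close again.

>>> move_arm(series=[0, 0, 0, 0, 0, 2.5, 0, 0, 0, 0, 0, 0, 0, -0.3, 0, 0, 0, 0, 0, 0, -0.3, 0, 0, 0, 0, 0, 0, -0.3, 0, 0, 0, 0, 0, -2.2, -0.3, 0, 0, 0, 0, 0, -2, -0.3, 0, 0, 0, 0, 0, 0, -0.3, 0, 0, 0, 0, 0, 0, 0.3, 0, 0, 0, 0, 0, 0, 0.6, 0, 0, 0, 0, 0, 0, 1, 0, 0, 0, 0, 0, 0, 1, 0, 0, 0, 0, 0, 0, 1])

```text
time_s: 6.1
ee_pos: [0.6312, 0.1261, 0.1102]
ee_rot: [2.188, 2.252, 0.002]
contact_force: [1.1, -1.4, 4.5]
opening: 0.01
grip_force: 51.1
```

```bash
python3 - <<'E'
from h import *
y()
wsnap("w4");s=env.get_image("side")["color"][120:180,250:306]
w=cv2.imread("pics/w4.png")
cv2.imwrite("pics/z2.png",np.hstack([cv2.resize(w,(400,300)),cv2.resize(s,(400,300),interpolation=cv2.INTER_CUBIC)]))
E
```

```text
6.1 [0.6312 0.1261 0.1102] tooly 1.6515103087518181 tilt 0.11557563569176399 0.010040345333492108 51.1059308052063 [ 1.1 -1.4  4.5]
```

>>> move_arm(series=[0, 0, 0, 0, 0, 1, 1, 0, 0, 0, 0, 0, 2, 1, 0, 0, 0, 0, 0, 3, 1, 0, 0, 0, 0, 0, 3, 1, 0, 0, 0, 0, 0, 2, 1, 0, 0, 0, 0, 0, 0, 1])

```text
time_s: 6.95
ee_pos: [0.6313, 0.1263, 0.2215]
ee_rot: [2.188, 2.252, 0.005]
contact_force: [0.2, -0.4, -1.9]
opening: 0.01
grip_force: 50.3
```

```bash
python3 - <<'E'
from h import *
y()
w=wsnap("w5")["color"];S=env.get_image("side");s=S["color"][75:195,225:365]
cv2.imwrite("pics/z3.png",np.hstack([cv2.resize(w,(400,343)),cv2.resize(s,(400,343),interpolation=cv2.INTER_CUBIC)]))
f=lambda p:(proj(S,p)-[225,75])*400/140+[400,0]
p=env.get_state()["ee_pos"]
print("tcp",f(p),"tip",f(p-[0,0,.014]))
# bar 10mm wide in z around TCP
for d in(-.03,.095): print(f(p+[0,d,0]))
E
```

```text
6.95 [0.6313 0.1263 0.2215] tooly 1.6576535502278218 tilt 0.20255218510526954 0.009971419692666858 50.34952104091644 [ 0.2 -0.4 -1.9]
tcp [581.31099184 178.58041804] tip [581.53511427 190.12926178]
[602.66273734 188.97474228]
[516.98767834 147.2669417 ]
```

View pics/z3.png

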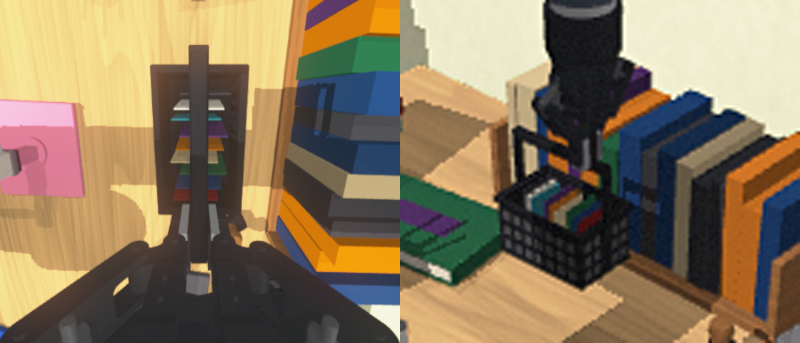

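Basket is held at the bar near its -y end and hanging level (side crop: bar from (516,130) to (605,175)). Now carry it round to in front of the hook.

>>> move_arm(series=[0, 0, -1.4, -3.5, -2.3, 0, 1, 0, 0, -1.4, -3.5, -2.3, 0, 1, 0, 0, -1.4, -3.5, -2.3, 0, 1, 0, 0, -1.4, -3.5, -2.3, 0, 1, 0, 0, -1.4, -3.5, -2.3, 0, 1, 0, 0, -1.3, -3.5, -2.1, 0, 1, 0, 0, 0, -0.3, -3.7, 0, 1, 0, 0, 0, -0.3, -3.7, 0, 1, 0, 0, 0, -0.3, -3.7, 0, 1, 0, 0, 0, -0.3, -3.7, -0.4, 1, 0, 0, 0, -0.3, -3.7, -0.4, 1, 0, 0, 0, 0, 0, 0, 1, 0, 0, 0, 0, 0, 0, 1])

```text
time_s: 8.68
ee_pos: [0.4045, -0.1943, 0.2104]
ee_rot: [-2.345, -2.087, 0.001]
contact_force: [0.2, 0.1, -1.7]
opening: 0.01
grip_force: 50.4
```

```bash
python3 - <<'E'
from h import *
y()
w=wsnap("w6")["color"];S=env.get_image("side");T=env.get_image("top")
cv2.imwrite("pics/t6.png",T["color"])
s=cv2.resize(S["color"][150:300,260:460],(400,300),interpolation=cv2.INTER_CUBIC)
t=cv2.resize(T["color"][130:235,290:430],(400,300),interpolation=cv2.INTER_CUBIC)
cv2.imwrite("pics/z4.png",np.vstack([np.hstack([s,t]),np.hstack([cv2.resize(w,(400,300)),s*0])]))
g=lambda p:((proj(S,p)-[260,150])*2).round()
st=np.array([.577,-.182,0]);c,sn=np.cos(-.115),np.sin(-.115)
f=lambda x,yy,z: st+[c*x-sn*yy,sn*x+c*yy,z]
for n,p in dict(tiptop=f(-105,0,0)*0+f(-.105,0,.22),armbot=f(-.105,0,.188),cap=f(0,0,.206)).items(): print(n,g(p))
E
```

```text
8.675 [ 0.4045 -0.1943  0.2104] tooly -6.683232965696631 tilt 0.13775369717780356 0.010020467781478144 50.351189374923706 [ 0.2  0.1 -1.7]
tiptop [146. 113.]
armbot [145. 133.]
cap [205.  86.]
```

View pics/z4.png

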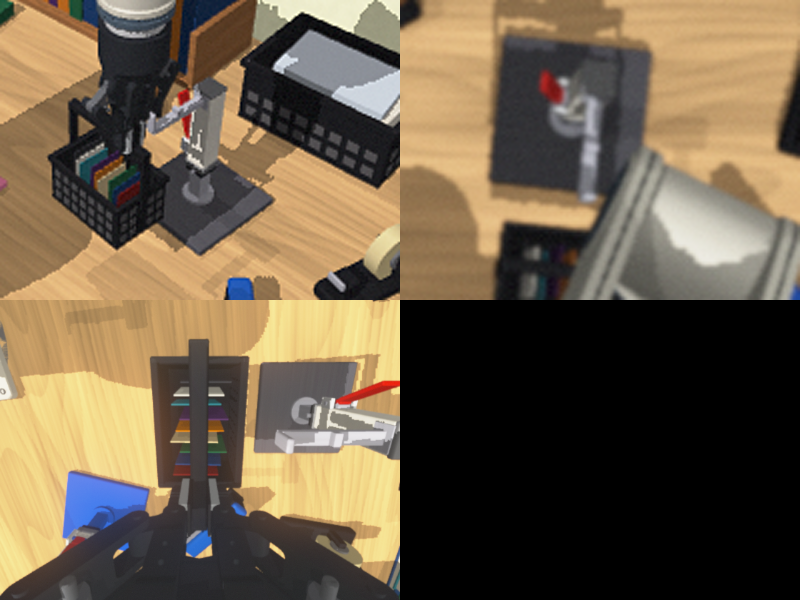

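```bash
python3 - <<'E'
from h import *
S=env.get_image("side");p=np.array([.4045,-.1943,0])
g=lambda q:((proj(S,q)-[260,150])*2).round(1)
e=p+.098*np.array([.116,.993,0])
for z in(.205,.215,.225,.235,.245):print(z,"barend",g(e+[0,0,z]))
# pinpoint hook tip in wrist: line of known
W=wsnap("w7")
for n,x,z in(("tip",-.105,.22),("tipb",-.105,.188),("seat",-.082,.196),("ridge",-.06,.203)):
  q=np.array([.577-.9934*-x*1,-.182+.1147*-x,z]); print(n,proj(W,q)*[400/560,300/420]+[0,300])
E
```

```text
0.205 barend [ 69.7 118.5]
0.215 barend [ 69.6 112.2]
0.225 barend [ 69.6 105.9]
0.235 barend [69.5 99.6]
0.245 barend [69.4 93.1]
tip [286.85433723 445.3784932 ]
tipb [272.50909197 434.97472103]
seat [303.0083439  437.25743783]
ridge [334.21259138 439.42058324]
```

Wrist view: the arm (row ~438) lines up with the handle's middle (rows 340–530) and predictions match. Thread the arch over the tip, then lower.

>>> move_arm(series=[0, 0, 0, 0, 0, 0.3, 1, 0, 0, 0, 1.5, -0.17, 0, 1, 0, 0, 0, 1.5, -0.17, 0, 1, 0, 0, 0, 1.5, -0.17, 0, 1, 0, 0, 0, 1.5, -0.17, 0, 1, 0, 0, 0, 1.5, -0.17, 0, 1, 0, 0, 0, 1.3, -0.16, 0, 1, 0, 0, 0, 0, 0, 0, 1, 0, 0, 0, 0, 0, -1, 1, 0, 0, 0, 0, 0, -1, 1, 0, 0, 0, 0, 0, -0.7, 1, 0, 0, 0, 0, 0, 0, 1])

```text
time_s: 10.42
ee_pos: [0.4926, -0.2048, 0.1865]
ee_rot: [-2.345, -2.088, 0.001]
contact_force: [-0.5, 0.6, -2.4]
opening: 0.0102
grip_force: 50.4
```

```bash
python3 - <<'E'
from h import *
y()
w=wsnap("w8")["color"];S=env.get_image("side")
s=cv2.resize(S["color"][150:300,260:460],(400,300),interpolation=cv2.INTER_CUBIC)
cv2.imwrite("pics/z5.png",np.hstack([cv2.resize(w,(400,300)),s]))
E
```

```text
10.425 [ 0.4926 -0.2048  0.1865] tooly -6.654006317881036 tilt 0.09857884221998091 0.010153669132199053 50.35028100013733 [-0.5  0.6 -2.4]
```

View pics/z5.png

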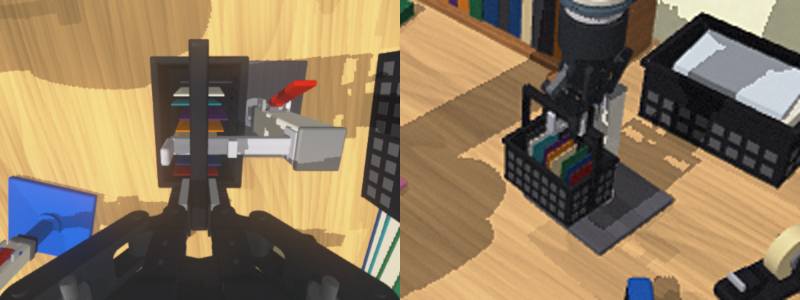

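Arm runs through the arch with the bar between tip (165,150) and ridge (232,148). Lower the last bit.

>>> move_arm(series=[0, 0, 0, 0, 0, -0.4, 1, 0, 0, 0, 0, 0, -0.2, 1, 0, 0, 0, 0, 0, 0, 1])

```text
time_s: 10.9
ee_pos: [0.4932, -0.205, 0.1812]
ee_rot: [-2.346, -2.089, 0.0]
contact_force: [-0.3, -0.3, -0.6]
opening: 0.0101
grip_force: 50.4
```

>>> move_arm(series=[0, 0, 0, 0, 0, -0.1, 1, 0, 0, 0, 0, 0, 0, 0.7, 0, 0, 0, 0, 0, 0, 0.5, 0, 0, 0, 0, 0, 0, 0.3, 0, 0, 0, 0, 0, 0, 0.3, 0, 0, 0, 0, 0, 0, 0.3, 0, 0, 0, 0, 0, 1, 0.3, 0, 0, 0, 0, 0, 2, 0.3, 0, 0, 0, 0, 0, 4, 0.3, 0, 0, 0, 0, 0, 5, 0.3, 0, 0, 0, 0, 0, 1, 0.3])

```text
time_s: 12.28
ee_pos: [0.4951, -0.2058, 0.3147]
ee_rot: [2.342, 2.085, 0.005]
contact_force: [0.0, 0.1, -0.1]
opening: 0.0299
grip_force: 0.0
```

```bash
python3 - <<'E'
from h import *
np.set_printoptions(precision=4,suppress=True)
y()
W=wsnap("w9");w=W["color"];S=env.get_image("side")
s=cv2.resize(S["color"][150:300,260:460],(400,300),interpolation=cv2.INTER_CUBIC)
cv2.imwrite("pics/z6.png",np.hstack([cv2.resize(w,(400,300)),s]))
for n in("sleeve_top","lever_tip","sleeve"): 
  for cam in("wrist","top","side"): print(cam,n,[(np.round(r["position"],3),round(r["confidence"],2)) for r in env.spot_in(cam,n)][:3])
for n,x,yy,z in(("cap-x-y",-.015,-.015,.206),("cap+x+y",.015,.015,.206),("cap-x+y",-.015,.015,.206)):
  q=np.array([.577+.9934*x+.1147*yy,-.182-.1147*x+.9934*yy,z]); print(n,proj(W,q)*[400/560,300/420])
E
```

```text
12.275 [ 0.4951 -0.2058  0.3147] tooly -6.646167069218148 tilt 0.40954020638967853 0.029863233126727 0.0 [ 0.   0.1 -0.1]
wrist sleeve_top [(array([ 0.21 , -0.335,  0.168]), 0.8)]
top sleeve_top [(array([ 0.569, -0.174,  0.194]), 0.8), (array([ 0.193, -0.329,  0.197]), 0.69), (array([0.33 , 0.109, 0.196]), 0.69)]
side sleeve_top [(array([0.328, 0.101, 0.168]), 0.76), (array([ 0.19 , -0.345,  0.192]), 0.72), (array([ 0.565, -0.183,  0.185]), 0.64)]
wrist lever_tip [(array([ 0.21 , -0.324,  0.149]), 0.7)]
top lever_tip [(array([ 0.581, -0.154,  0.14 ]), 0.5), (array([ 0.207, -0.326,  0.147]), 0.42)]
side lever_tip [(array([ 0.576, -0.149,  0.163]), 0.47), (array([ 0.29 ,  0.39 , -0.003]), 0.36)]
wrist sleeve [(array([ 0.567, -0.177,  0.198]), 0.75), (array([ 0.209, -0.334,  0.174]), 0.68)]
top sleeve [(array([ 0.567, -0.178,  0.196]), 0.97), (array([0.328, 0.107, 0.197]), 0.89), (array([ 0.195, -0.332,  0.196]), 0.56)]
side sleeve [(array([ 0.19 , -0.346,  0.187]), 0.86), (array([ 0.569, -0.184,  0.186]), 0.84), (array([0.329, 0.103, 0.17 ]), 0.61)]
cap-x-y [248.2448 129.0845]
cap+x+y [274.1497 105.2175]
cap-x+y [249.9193 105.2556]
```

View pics/z6.png

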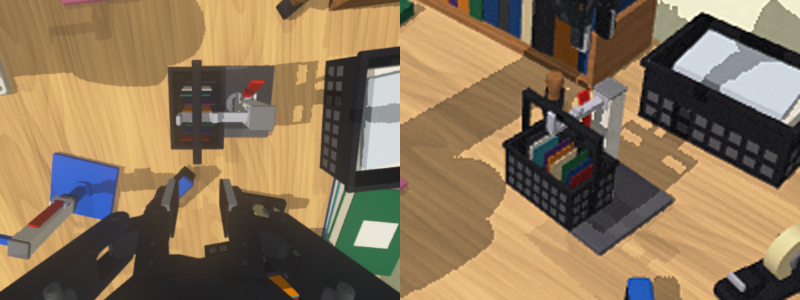

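Basket hangs on the arm, released; cap at (249–275,104–131) matches the prediction, so the stand pose is right. Pad-tip geometry in the pictures says the tips sit ~23 mm farther back than stated, which I'll allow for. I'll turn 90° and tilt 30° about the pinch axis so that the wrist camera can see the post below the sleeve.

>>> move_arm(series=[0, 0, -10, 1.5, 0.4, 0, -1, 0, 0, -10, 1.5, 0.4, 0, -1, 0, 0, -10, 1.5, 0.4, 0, -1, 0, 0, -10, 1.5, 0.4, 0, -1, 0, 0, -10, 1.5, 0.4, 0, -1, 0, 0, -10, 1.5, 0.4, 0, -1, 0, 0, -10, 1.5, 0.4, 0, -1, 0, 0, -10, 1.5, 0.3, 0, -1, 0, 0, -10, 1.5, 0.3, 0, -1, 1.15, 9.9, 0, 0, 0, -2, -1, 1.15, 9.9, 0, 0, 0, -2, -1, 1.15, 9.9, 0, 0, 0, -2, -1, 0, 0, 0, 0, 0, 0, -1, 0, 0, 0, 0, 0, 0, -1])

```text
time_s: 14.58
ee_pos: [0.6285, -0.1711, 0.2504]
ee_rot: [-3.002, 0.174, 0.799]
contact_force: [-0.1, -0.1, 0.6]
opening: 0.0852
grip_force: 0.0
```

```bash
python3 - <<'E'
from h import *
np.set_printoptions(precision=4,suppress=True)
y(); st=env.get_state(); print(Rot.from_rotvec(st["ee_rot"]).as_matrix(),st["joints"])
W=wsnap("wa");print(W["camera_matrix"])
F=lambda x,yy,z:np.array([.577+.9934*x+.1147*yy,-.182-.1147*x+.9934*yy,z])
for n,a in dict(cap_mm=(-.015,-.015,.206),cap_pp=(.015,.015,.206),lt=(0,.048,.17),rim_pm=(.015,-.015,.07),rim_pp=(.015,.015,.07)).items(): print(n,proj(W,F(*a)))
R_=Rot.from_rotvec(st["ee_rot"]).as_matrix()
d=F(0,.0165,.165)-st["ee_pos"]; print("pinch in tool",R_.T@d, "move TCP cm", (d+R_[:,2]*.028)*100)
E
```

```text
14.575 [ 0.6285 -0.1711  0.2504] tooly -96.63860169812475 tilt 29.812070486903643 0.08519674242702659 0.0 [-0.1 -0.1  0.6]
[[ 0.8618 -0.1156 -0.4938]
 [-0.1004 -0.9933  0.0574]
 [-0.4972  0.0001 -0.8677]] [-0.2512  0.7075  1.1559 -0.069   1.7941  1.438 ]
[[299.9186   0.     278.2644]
 [  0.     299.9186 208.1651]
 [  0.       0.       1.    ]]
cap_mm [315.76   251.7217]
cap_pp [280.2689 229.3786]
lt [242.7863 208.2549]
rim_pm [307.5603 130.5487]
rim_pp [279.6852 130.5648]
pinch in tool [-0.0008  0.0003  0.0989] move TCP cm [ -6.3404   0.705  -10.9675]
```

View pics/wa.png

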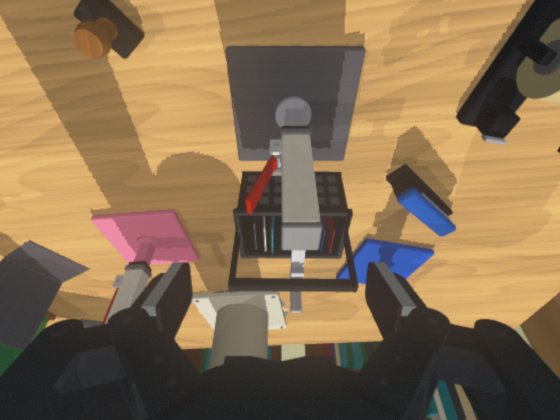

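Wrist view: sleeve from (282–313,128) to the cap (282–320,222–250), red lever tip at ~(247,210), post ring at (293,112), all as predicted within a few px; post is in sight below the rim. Refine the lateral position numerically.

```bash
python3 - <<'E'
from h import *
np.set_printoptions(precision=4,suppress=True)
W=wsnap("wb");c=W["color"].astype(int)
red=(c[...,2]>120)&(c[...,1]<70)&(c[...,0]<70); red[:, :200]=0; red[:,340:]=0; red[300:]=0
ys,xs=np.nonzero(red)
for r in range(ys.min(),ys.max()+1,4): q=xs[ys==r]; print(r,q.min(),q.max(),end="; ")
print()
for r in(140,170,200,230,240): print(r,[tuple(c[r,k]) for k in range(274,326,3)])
F=lambda x,yy,z:np.array([.577+.9934*x+.1147*yy,-.182-.1147*x+.9934*yy,z])
for a in((.015,-.015,.206),(.015,.015,.206),(.009,.045,.17),(.009,.05,.17),(-.009,.045,.17),(-.009,.05,.17)): print(a,proj(W,F(*a)))
E
```

```text
155 272 273; 159 269 275; 163 267 276; 167 264 276; 171 262 272; 175 260 270; 179 258 264; 183 256 264; 187 253 264; 191 251 261; 195 249 259; 199 246 257; 203 246 255; 207 247 253; 211 247 251; Traceback (most recent call last):
  File "<stdin>", line 6, in <module>
    return umr_minimum(a, axis, None, out, keepdims, initial, where)
ValueError: zero-size array to reduction operation minimum which has no identity
```

```bash
python3 - <<'E'
from h import *
np.set_printoptions(precision=4,suppress=True)
W=wsnap("wb");c=W["color"].astype(int)
for r in(150,180,210,235): print(r,[int(c[r,k].sum()) for k in range(274,330,2)])
F=lambda x,yy,z:np.array([.577+.9934*x+.1147*yy,-.182-.1147*x+.9934*yy,z])
for a in((.015,-.015,.206),(.015,.015,.206),(.009,.045,.17),(.009,.05,.17),(-.009,.045,.17),(-.009,.05,.17)): print(a,proj(W,F(*a)))
E
```

```text
150 [447, 447, 447, 428, 392, 416, 421, 419, 420, 416, 420, 417, 419, 422, 419, 423, 422, 417, 401, 294, 286, 289, 288, 291, 289, 288, 286, 285]
180 [164, 187, 191, 221, 367, 411, 415, 415, 413, 414, 414, 410, 418, 415, 413, 416, 414, 417, 413, 412, 372, 195, 198, 195, 182, 157, 166, 197]
210 [164, 163, 161, 173, 359, 412, 418, 418, 420, 414, 417, 412, 412, 417, 412, 413, 418, 415, 416, 416, 415, 416, 371, 162, 152, 161, 155, 159]
235 [158, 147, 151, 194, 392, 467, 465, 469, 466, 468, 465, 463, 463, 463, 463, 462, 464, 461, 462, 463, 466, 465, 439, 221, 205, 184, 167, 162]
(0.015, -0.015, 0.206) [318.6877 227.0447]
(0.015, 0.015, 0.206) [279.9734 227.0868]
(0.009, 0.045, 0.17) [245.3365 199.5053]
(0.009, 0.05, 0.17) [239.5989 199.5117]
(-0.009, 0.045, 0.17) [246.9334 213.3293]
(-0.009, 0.05, 0.17) [241.4711 213.3353]
```

>>> move_arm(series=[0, 0, 0, -2.1, 0.2, -3.7, -1, 0, 0, 0, -2.1, 0.2, -3.7, -1, 0, 0, 0, -1, 0.1, -1.7, -1, 0, 0, 0, -0.6, 0, -1, -1, 0, 0, 0, -0.5, 0, -0.9, -1, 0, 0, 0, 0, 0, 0, -1])

```text
time_s: 15.48
ee_pos: [0.5653, -0.1661, 0.1408]
ee_rot: [-3.002, 0.174, 0.8]
contact_force: [-0.1, -0.1, -0.4]
opening: 0.0854
grip_force: 0.0
```

```bash
cat >> h.py <<'E'
F=lambda x,yy,z:np.array([.577+.9934*x+.1147*yy,-.1825-.1147*x+.9934*yy,z])
def red(W):
    c=W["color"].astype(int); m=((c[...,2]>110)&(c[...,1]<70)&(c[...,0]<70)).astype(np.uint8); m[:,:190]=0;m[:,360:]=0
    n,l,s,ce=cv2.connectedComponentsWithStats(m); return s[1:][s[1:,4]>15]
E
python3 - <<'E'
from h import *
y(); W=wsnap("wc"); print("red comps x,y,w,h,area",red(W)); c=W["color"].astype(int)
for a in((.015,-.015,.206),(.015,.015,.206),(.009,.0445,.17),(0,-.015,.165)): print(a,proj(W,F(*a)))
for r in(190,230,270,290): print(r,[int(c[r,k].sum()) for k in range(180,400,6)])
E
```

```text
15.475 [ 0.5653 -0.1661  0.1408] tooly -96.64771413302684 tilt 29.854874192507452 0.08538403907975853 0.0 [-0.1 -0.1 -0.4]
red comps x,y,w,h,area [[ 212  183   60  111 2016]]
(0.015, -0.015, 0.206) [359.55113563 355.39446715]
(0.015, 0.015, 0.206) [277.38291359 355.43193987]
(0.009, 0.0445, 0.17) [213.61797941 276.28208715]
(0, -0.015, 0.165) [338.27453926 276.54425102]
190 [397, 394, 395, 392, 389, 384, 535, 537, 535, 542, 546, 548, 551, 246, 240, 253, 568, 443, 460, 468, 463, 458, 458, 460, 459, 461, 484, 485, 488, 494, 498, 500, 503, 506, 506, 502, 498]
230 [401, 399, 391, 386, 377, 375, 153, 149, 209, 210, 220, 230, 205, 209, 157, 212, 220, 421, 458, 460, 456, 454, 458, 456, 451, 454, 454, 226, 170, 226, 224, 176, 169, 551, 550, 559, 558]
270 [151, 153, 325, 330, 139, 133, 204, 209, 217, 222, 131, 130, 140, 143, 143, 144, 148, 418, 455, 459, 457, 454, 456, 453, 452, 455, 461, 462, 177, 160, 159, 154, 148, 181, 311, 245, 341]
290 [153, 148, 273, 360, 326, 169, 203, 289, 128, 205, 158, 139, 405, 141, 224, 150, 158, 437, 459, 455, 460, 457, 459, 460, 454, 451, 454, 454, 457, 174, 187, 153, 150, 138, 147, 147, 304]
```

>>> move_arm(series=[0, 0, 0, 0, 0, 0, -0.55, 0, 0, 0, 0, 0, 0, -0.52, 0, 0, 0, 0, 0, 0, -0.5, 0, 0, 0, 0, 0, 0, -0.48, 0, 0, 0, 0, 0, 0, -0.46, 0, 0, 0, 0, 0, 0, -0.46], grip_force=20)

```text
time_s: 16.27
ee_pos: [0.5656, -0.1662, 0.1406]
ee_rot: [-3.002, 0.174, 0.801]
contact_force: [0.5, -1.5, 2.5]
opening: 0.0624
grip_force: 1.7
```

>>> move_arm(series=[0, 0, 0, 0, 0, 0, -0.45, 0, 0, 0, 0, 0, 0, -0.45])

```text
time_s: 16.52
ee_pos: [0.5656, -0.1661, 0.1406]
ee_rot: [-3.002, 0.174, 0.801]
contact_force: [1.8, -2.1, 4.7]
opening: 0.0618
grip_force: 3.4
```

>>> move_arm(series=[0, 0, 0, 0, -0.1, 0, -0.45, 0, 0, 0, 0, 0, 0, -0.44, 0, 0, 0, 0, 0, 0, -0.44])

```text
time_s: 16.9
ee_pos: [0.5656, -0.1662, 0.1406]
ee_rot: [-3.001, 0.174, 0.801]
contact_force: [1.7, 2.5, 4.8]
opening: 0.0614
grip_force: 6.4
```

```bash
python3 - <<'E'
from h import *
y(); W=wsnap("wd"); print(red(W)); c=W["color"].astype(int)
for r in(230,): print(r,[int(c[r,k].sum()) for k in range(180,400,6)])
E
```

```text
16.9 [ 0.5656 -0.1662  0.1406] tooly -96.65436911194017 tilt 29.885066363988376 0.06138683816971336 6.377958320081234 [1.7 2.5 4.8]
[[ 212  183   60  112 2022]]
230 [410, 404, 396, 395, 386, 384, 151, 155, 212, 214, 216, 228, 207, 214, 154, 218, 220, 434, 468, 468, 464, 465, 465, 466, 464, 462, 461, 230, 174, 230, 234, 174, 174, 559, 557, 564, 565]
```

>>> move_arm(series=[0, 0, 0, 0, 0.04, 0, -0.432, 0, 0, 0, 0, 0, 0.2, -0.432, 0, 0, 0, 0, 0, 0.4, -0.432, 0, 0, 0, 0, 0, 0.4, -0.432, 0, 0, 0, 0, 0, 0, -0.432])

```text
time_s: 17.58
ee_pos: [0.5651, -0.166, 0.1504]
ee_rot: [-3.001, 0.174, 0.802]
contact_force: [0.6, 4.1, -2.8]
opening: 0.0612
grip_force: 5.1
```

```bash
cat >> h.py <<'E'
def look(n):
    W=wsnap(n); c=W["color"].astype(int); b,g,r=c[...,0],c[...,1],c[...,2]
    # cap top edge row (bright sleeve, col 310) & yellow in post columns
    hsv=cv2.cvtColor(W["color"],cv2.COLOR_BGR2HSV); sub=hsv[60:330,270:335]
    yel=(sub[...,0]>20)&(sub[...,0]<36)&(sub[...,1]>150)&(sub[...,2]>90)
    ys,xs=np.nonzero(yel); print("red",red(W).tolist(),"yellow",len(ys),(ys.min()+60,ys.max()+60,xs.min()+270,xs.max()+270) if len(ys) else None); return W
E
python3 - <<'E'
from h import *
y(); W=look("we"); c=W["color"]
print("col at 308:",[(k,tuple(map(int,c[k,308]))) for k in range(100,200,6)])
print("cap edge",[(k,int(c[k,308].astype(int).sum())) for k in range(330,390,4)])
W0=cv2.imread("pics/wd.png"); print("cap edge before",[(k,int(W0[k,308].astype(int).sum())) for k in range(330,390,4)])
E
```

```text
17.575 [ 0.5651 -0.166   0.1504] tooly -96.64931254024519 tilt 29.94493083167084 0.06119200347817236 5.087664225138724 [ 0.6  4.1 -2.8]
red [[213, 181, 59, 110, 2000]] yellow 0 None
col at 308: [(100, (120, 116, 119)), (106, (120, 118, 119)), (112, (119, 117, 120)), (118, (120, 119, 121)), (124, (58, 59, 60)), (130, (54, 54, 54)), (136, (86, 88, 90)), (142, (102, 103, 105)), (148, (148, 161, 167)), (154, (145, 160, 164)), (160, (148, 162, 167)), (166, (144, 159, 164)), (172, (147, 161, 166)), (178, (145, 159, 165)), (184, (143, 158, 164)), (190, (144, 158, 165)), (196, (145, 157, 163))]
cap edge [(330, 497), (334, 254), (338, 261), (342, 277), (346, 322), (350, 445), (354, 443), (358, 152), (362, 145), (366, 138), (370, 136), (374, 141), (378, 136), (382, 134), (386, 132)]
cap edge before [(330, 454), (334, 495), (338, 286), (342, 262), (346, 280), (350, 315), (354, 433), (358, 154), (362, 149), (366, 147), (370, 140), (374, 140), (378, 139), (382, 122), (386, 128)]
```

>>> move_arm(series=[0, 0, 0, 0, 0.06, 0, -0.42, 0, 0, 0, 0, 0, 0, -0.42, 0, 0, 0, 0, 0, 0.4, -0.42, 0, 0, 0, 0, 0, 0.4, -0.42, 0, 0, 0, 0, 0, 0.2, -0.42, 0, 0, 0, 0, 0, 0, -0.42])

```text
time_s: 18.38
ee_pos: [0.5652, -0.1662, 0.1607]
ee_rot: [-3.002, 0.175, 0.802]
contact_force: [-0.0, 1.4, -2.9]
opening: 0.0606
grip_force: 9.9
```

```bash
python3 - <<'E'
from h import *
y(); W=look("wf"); c=W["color"]
print("cap edge",[(k,int(c[k,308].astype(int).sum())) for k in range(322,362,2)])
E
```

```text
18.375 [ 0.5652 -0.1662  0.1607] tooly -96.64699623841213 tilt 29.913028159321158 0.06055799010307108 9.911371562629938 [-0.   1.4 -2.9]
red [[213, 181, 59, 111, 1991]] yellow 0 None
cap edge [(322, 449), (324, 452), (326, 452), (328, 469), (330, 498), (332, 458), (334, 245), (336, 248), (338, 262), (340, 271), (342, 277), (344, 299), (346, 321), (348, 391), (350, 447), (352, 446), (354, 437), (356, 224), (358, 152), (360, 149)]
```

>>> move_arm(series=[0, 0, 0, 0, 0, 0, -0.425, 0, 0, 0, 0, 0, 0.5, -0.425, 0, 0, 0, 0, 0, 0.5, -0.425, 0, 0, 0, 0, 0, 0.5, -0.425, 0, 0, 0, 0, 0, 0.5, -0.425, 0, 0, 0, 0, 0, 0.3, -0.425, 0, 0, 0, 0, 0, 0, -0.425])

```text
time_s: 19.3
ee_pos: [0.5652, -0.1661, 0.1838]
ee_rot: [-3.002, 0.174, 0.802]
contact_force: [-3.5, -0.6, -2.8]
opening: 0.0608
grip_force: 8.9
```

```bash
python3 - <<'E'
from h import *
y(); W=look("wg"); c=W["color"]
print("cap edge",[(k,int(c[k,308].astype(int).sum())) for k in range(328,338,2)])
print([(k,tuple(map(int,c[k,308]))) for k in range(120,160,3)])
E
```

```text
19.3 [ 0.5652 -0.1661  0.1838] tooly -96.64742565790812 tilt 29.908750317511124 0.06078638283622541 8.86271433904767 [-3.5 -0.6 -2.8]
red [[213, 181, 59, 110, 1974]] yellow 0 None
cap edge [(328, 463), (330, 490), (332, 454), (334, 242), (336, 243)]
[(120, (119, 118, 120)), (123, (121, 119, 123)), (126, (121, 119, 121)), (129, (119, 118, 121)), (132, (119, 118, 120)), (135, (88, 90, 92)), (138, (85, 87, 90)), (141, (97, 102, 102)), (144, (114, 122, 126)), (147, (143, 157, 162)), (150, (142, 156, 162)), (153, (142, 157, 162)), (156, (144, 158, 164)), (159, (144, 160, 165))]
```

>>> move_arm(series=[0, 0, 0, 0, 0, 0.5, -0.425, 0, 0, 0, 0, 0, 0.5, -0.425, 0, 0, 0, 0, 0, 0, -0.425])

```text
time_s: 19.73
ee_pos: [0.5653, -0.1661, 0.194]
ee_rot: [-3.002, 0.174, 0.802]
contact_force: [-2.8, -1.5, -3.2]
opening: 0.061
grip_force: 8.9
```

```bash
python3 - <<'E'
from h import *
y(); W=look("wh"); c=W["color"]
print([(k,tuple(map(int,c[k,308]))) for k in range(100,160,2)])
print([(k,tuple(map(int,c[142,k]))) for k in range(270,330,4)])
E
```

```text
19.725 [ 0.5653 -0.1661  0.194 ] tooly -96.64120839922968 tilt 29.89984853369782 0.06096462235900103 8.852685559540987 [-2.8 -1.5 -3.2]
red [[213, 181, 59, 110, 1961]] yellow 0 None
[(100, (51, 49, 53)), (102, (50, 50, 52)), (104, (90, 88, 90)), (106, (118, 117, 118)), (108, (118, 116, 118)), (110, (119, 116, 120)), (112, (120, 117, 119)), (114, (120, 118, 120)), (116, (121, 118, 122)), (118, (120, 117, 121)), (120, (119, 118, 121)), (122, (120, 119, 121)), (124, (120, 119, 121)), (126, (118, 118, 120)), (128, (120, 118, 121)), (130, (120, 119, 122)), (132, (116, 118, 122)), (134, (79, 114, 125)), (136, (85, 87, 90)), (138, (84, 87, 90)), (140, (89, 93, 95)), (142, (99, 101, 105)), (144, (111, 121, 125)), (146, (141, 156, 161)), (148, (141, 155, 161)), (150, (142, 155, 161)), (152, (140, 155, 161)), (154, (142, 156, 162)), (156, (143, 156, 162)), (158, (144, 158, 164))]
[(270, (106, 106, 112)), (274, (108, 108, 113)), (278, (96, 100, 104)), (282, (104, 108, 112)), (286, (99, 102, 106)), (290, (99, 103, 106)), (294, (99, 103, 106)), (298, (105, 108, 110)), (302, (99, 101, 105)), (306, (99, 103, 105)), (310, (99, 101, 105)), (314, (99, 103, 106)), (318, (99, 103, 106)), (322, (98, 102, 106)), (326, (96, 100, 104))]
```

>>> move_arm(series=[0, 0, 0, 0, 0, 0.5, -0.425, 0, 0, 0, 0, 0, 0.4, -0.425, 0, 0, 0, 0, 0, 0.3, -0.425, 0, 0, 0, 0, 0, 0, -0.425])

```text
time_s: 20.27
ee_pos: [0.5653, -0.1661, 0.2058]
ee_rot: [-3.002, 0.174, 0.801]
contact_force: [-2.8, -1.4, -4.0]
opening: 0.0604
grip_force: 9.1
```

```bash
python3 - <<'E'
from h import *
y(); W=look("wi"); c=W["color"]
print([(k,tuple(map(int,c[k,300:312].mean(0)))) for k in range(96,150,1)])
for z in(.1065,.1145,.1225,.125,.07): print(z,proj(W,F(.010,0,z)))
r=.134; print("rim edge",proj(W,F(.015,0,r)),[proj(W,F(.010,0,z))[1].round(1) for z in(.11,.115,.12,.125,.13)])
E
```

```text
20.275 [ 0.5653 -0.1661  0.2058] tooly -96.64259381320274 tilt 29.892299330865722 0.06037223712657801 9.116299543529749 [-2.8 -1.4 -4. ]
red [[213, 181, 59, 111, 1976]] yellow 168 (np.int64(125), np.int64(131), np.int64(286), np.int64(314))
[(96, (61, 61, 63)), (97, (86, 84, 87)), (98, (103, 102, 104)), (99, (106, 104, 107)), (100, (106, 105, 107)), (101, (106, 105, 107)), (102, (107, 106, 108)), (103, (107, 106, 109)), (104, (110, 108, 111)), (105, (111, 110, 112)), (106, (111, 110, 113)), (107, (113, 112, 114)), (108, (113, 112, 115)), (109, (113, 112, 115)), (110, (114, 113, 115)), (111, (116, 114, 117)), (112, (116, 115, 118)), (113, (117, 115, 118)), (114, (117, 116, 119)), (115, (117, 116, 119)), (116, (117, 116, 119)), (117, (118, 116, 119)), (118, (118, 117, 120)), (119, (118, 117, 120)), (120, (118, 117, 120)), (121, (118, 118, 120)), (122, (119, 118, 121)), (123, (117, 117, 122)), (124, (103, 121, 131)), (125, (62, 129, 150)), (126, (17, 134, 163)), (127, (11, 135, 165)), (128, (10, 135, 164)), (129, (10, 135, 164)), (130, (19, 135, 164)), (131, (62, 131, 154)), (132, (101, 122, 131)), (133, (117, 118, 122)), (134, (108, 109, 112)), (135, (86, 90, 93)), (136, (83, 87, 91)), (137, (83, 87, 91)), (138, (83, 88, 92)), (139, (84, 89, 93)), (140, (87, 92, 96)), (141, (94, 99, 102)), (142, (98, 102, 105)), (143, (95, 100, 104)), (144, (112, 121, 126)), (145, (138, 152, 158)), (146, (141, 156, 162)), (147, (141, 156, 162)), (148, (141, 155, 162)), (149, (141, 156, 162))]
0.1065 [297.80904202 123.12570674]
0.1145 [298.29642611 129.06169202]
0.1225 [298.80853448 135.29880117]
0.125 [298.97393853 137.31330281]
0.07 [295.85431935  99.31859994]
rim edge [299.97398615 138.66644582] [np.float64(125.7), np.float64(129.4), np.float64(133.3), np.float64(137.3), np.float64(141.4)]
```

```bash
python3 - <<'E'
from h import *
W=wsnap("wj"); g=W["color"].astype(int).sum(2)//3
for r in range(122,156,2): print(r,*g[r,256:346:3])
# side view: yellow visible?
S=env.get_image("side"); h=cv2.cvtColor(S["color"],cv2.COLOR_BGR2HSV)
u=proj(S,F(0,0,.12)).astype(int); print(u); sub=h[u[1]-25:u[1]+25,u[0]-15:u[0]+20]; m=(sub[...,0]>20)&(sub[...,0]<36)&(sub[...,1]>170); print(m.sum(), np.argwhere(m)[:10].tolist())
C=W["world_to_cam"]; print(np.linalg.inv(C)[:3,3])
E
```

```text
122 107 108 107 107 107 107 106 107 77 66 111 120 119 122 119 118 120 119 120 108 101 101 101 101 102 102 101 102 101 102
124 110 109 109 109 109 108 109 108 107 106 114 119 119 119 119 116 120 118 121 110 101 101 101 101 102 102 102 100 102 101
126 110 109 109 108 109 107 109 108 107 107 109 107 104 104 104 105 105 107 104 107 102 100 101 101 101 103 102 103 102 102
128 109 108 108 108 109 108 107 108 107 107 106 103 103 103 103 103 103 103 103 104 100 100 100 102 100 100 101 101 101 101
130 110 108 108 108 109 107 106 107 107 106 108 106 105 105 107 108 109 105 105 106 101 99 99 99 100 101 98 100 101 102
132 110 109 109 108 110 107 109 108 108 107 121 119 118 119 120 117 121 118 119 119 102 100 101 101 100 102 102 101 102 103
134 110 109 110 108 109 109 108 105 102 101 112 111 110 111 111 109 110 109 112 109 96 95 95 97 100 101 102 102 102 101
136 110 110 110 111 111 109 109 88 87 87 86 87 86 87 85 88 87 87 87 86 88 85 86 89 102 103 104 104 104 103
138 113 112 113 112 111 113 111 85 88 89 89 89 87 89 90 89 88 88 87 89 88 88 88 88 104 105 105 104 106 105
140 118 119 118 119 119 119 
[... 294 characters left out ...]
119 92 131 157 157 160 161 163
146 177 178 179 179 180 180 180 91 119 150 152 153 153 152 152 154 153 152 151 152 152 152 152 106 148 162 160 162 162 160
148 180 179 178 178 177 176 175 91 124 152 152 152 151 152 153 152 153 154 152 152 152 152 154 130 152 156 157 157 159 159
150 175 174 174 176 175 176 177 97 124 151 151 152 151 153 154 153 152 153 151 150 152 151 153 141 156 160 161 162 163 163
152 176 176 167 167 168 169 169 100 121 151 152 153 153 153 153 152 152 152 151 151 150 151 152 142 162 166 165 165 164 163
154 180 178 137 136 140 139 138 138 138 151 153 153 152 154 153 153 154 153 152 151 151 151 152 150 161 158 157 159 159 160
[359 218]
0 []
[ 0.70976379 -0.1831212   0.30558276]
```

```bash
python3 - <<'E'
from h import *
y()
W=wsnap("wk"); now=W["color"].astype(int).sum(2)/3; W0=cv2.imread("pics/wd.png").astype(int).sum(2)/3
# tool-fixed shift of sleeve features between pre-lift (wd) and now
for n,g in(("before",W0),("now",now)):
    p=g[:,300:312].mean(1); print(n,"collar",[(k,int(p[k])) for k in range(130,152)],"\n cap",[(k,int(p[k])) for k in range(330,340)])
for R in(.130,.132,.134,.136): print(R,"rimedge.0175",proj(W,F(.0175,0,R))[1].round(2),"cap",proj(W,F(.015,0,R+.136))[1].round(2),"back cap",proj(W,F(-.015,0,R+.136))[1].round(2))
print([ (z,proj(W,F(.010,0,z))[1].round(2)) for z in(.106,.108,.110,.112,.114,.116,.118,.12)])
E
```

```text
20.425 [ 0.5653 -0.1661  0.2055] tooly -96.64247645431529 tilt 29.89884995913159 0.061017825565006054 9.18771492317319 [-2.1 -2.5 -2. ]
before collar [(130, 119), (131, 107), (132, 74), (133, 53), (134, 51), (135, 54), (136, 69), (137, 87), (138, 87), (139, 88), (140, 89), (141, 89), (142, 94), (143, 101), (144, 104), (145, 101), (146, 123), (147, 154), (148, 158), (149, 158), (150, 158), (151, 157)] 
 cap [(330, 152), (331, 153), (332, 156), (333, 161), (334, 165), (335, 168), (336, 167), (337, 143), (338, 95), (339, 79)]
now collar [(130, 105), (131, 112), (132, 118), (133, 119), (134, 109), (135, 90), (136, 86), (137, 87), (138, 87), (139, 88), (140, 92), (141, 98), (142, 102), (143, 100), (144, 120), (145, 150), (146, 152), (147, 153), (148, 153), (149, 152), (150, 152), (151, 152)] 
 cap [(330, 163), (331, 162), (332, 149), (333, 116), (334, 78), (335, 76), (336, 80), (337, 82), (338, 83), (339, 85)]
0.13 rimedge.0175 132.36 cap 342.13 back cap 365.49
0.132 rimedge.0175 134.04 cap 347.72 back cap 370.4
0.134 rimedge.0175 135.74 cap 353.45 back cap 375.4
0.136 rimedge.0175 137.46 cap 359.33 back cap 380.51
[(0.106, np.float64(122.96)), (0.108, np.float64(124.42)), (0.11, np.float64(125.89)), (0.112, np.float64(127.38)), (0.114, np.float64(128.89)), (0.116, np.float64(130.42)), (0.118, np.float64(131.97)), (0.12, np.float64(133.54))]
```

```bash
python3 - <<'E'
from h import *
from scipy.optimize import least_squares
W=wsnap("wl"); c=W["color"]; g=c.astype(int).sum(2)/3
for cc in(285,300,315): print(cc,[int(v) for v in g[0:100:2,cc-2:cc+3].mean(1)])
for n,a in dict(base_px=(.075,0,.012),base_pp=(.075,.075,.012),base_pm=(.075,-.075,.012),post_foot=(.01,0,.012)).items(): print(n,proj(W,F(*a)).round(1))
for r in(8,20,30,40): print(r,[int(v) for v in g[r,170:430:5]])
E
```

```text
285 [71, 69, 69, 72, 72, 72, 72, 72, 71, 71, 71, 71, 73, 72, 72, 74, 74, 74, 72, 72, 73, 75, 75, 74, 75, 74, 73, 75, 87, 110, 127, 135, 135, 136, 136, 129, 122, 125, 131, 131, 131, 130, 134, 132, 81, 50, 55, 52, 56, 86]
300 [71, 70, 70, 71, 71, 71, 71, 73, 71, 71, 72, 71, 73, 72, 73, 73, 73, 74, 73, 72, 73, 74, 75, 74, 75, 75, 75, 80, 114, 129, 134, 134, 133, 133, 134, 126, 115, 115, 115, 115, 115, 115, 115, 114, 73, 50, 53, 50, 59, 113]
315 [72, 71, 70, 72, 72, 72, 72, 73, 72, 71, 72, 72, 74, 73, 74, 73, 73, 74, 74, 73, 73, 75, 74, 74, 74, 75, 99, 103, 99, 95, 87, 83, 88, 104, 130, 144, 158, 168, 174, 177, 176, 172, 166, 158, 118, 76, 75, 77, 80, 82]
base_px [296.4 -12.3]
base_pp [203.  -12.2]
base_pm [389.9 -12.4]
post_foot [293.5  70. ]
8 [187, 186, 187, 186, 185, 185, 184, 182, 83, 84, 83, 80, 80, 78, 76, 75, 75, 73, 73, 72, 74, 72, 72, 71, 72, 71, 71, 71, 72, 72, 73, 71, 73, 74, 73, 73, 74, 102, 101, 104, 103, 104, 104, 118, 157, 161, 162, 164, 164, 155, 149, 165]
20 [168, 167, 167, 168, 166, 166, 166, 172, 108, 83, 82, 81, 79, 78, 76, 75, 75, 74, 73, 74, 74, 72, 72, 71, 73, 72, 72, 72, 73, 72, 72, 72, 73, 74, 73, 75, 74, 101, 102, 103, 102, 102, 102, 156, 166, 169, 166, 157, 155, 155, 154, 156]
30 [171, 170, 170, 170, 170, 169, 166, 165, 155, 82, 81, 82, 81, 78, 77, 77, 75, 75, 74, 74, 74, 74, 73, 73, 73, 73, 73, 73, 73, 73, 71, 73, 75, 73, 76, 75, 85, 103, 103, 103, 105, 104, 123, 174, 173, 159, 152, 146, 144, 146, 150, 153]
40 [169, 169, 170, 169, 169, 170, 172, 171, 171, 83, 81, 82, 79, 80, 77, 76, 76, 75, 73, 73, 73, 72, 73, 72, 73, 72, 72, 74, 75, 73, 74, 74, 74, 73, 74, 75, 102, 104, 103, 103, 103, 103, 147, 150, 155, 156, 158, 160, 163, 163, 164, 162]
```

```bash
python3 - <<'E'
from h import *
im=env.get_image("wrist"); R_=np.array([[0.8618,-0.1156,-0.4938],[-0.1004,-0.9933,0.0574],[-0.4972,0.0001,-0.8677]])
T=np.eye(4);T[:3,:3]=R_;T[:3,3]=[.6285,-.1711,.2504]; W=dict(im); W["world_to_cam"]=np.linalg.inv(T@im["mount"])
g=cv2.imread("pics/wb.png").astype(int).sum(2)/3
for cc in(260,300,335): print(cc,[(k,int(g[k,cc-2:cc+3].mean())) for k in range(40,52)])
print("base -x edge c235",[(k,int(g[k,233:238].mean())) for k in range(150,172,2)])
p=g[:,294:304].mean(1); print("sleeve col",[(k,int(p[k])) for k in range(110,142)],"cap",[(k,int(p[k])) for k in range(216,256)])
P=lambda *a:proj(W,F(*a)).round(2)
print("base+x",P(.075,0,.012),P(.075,.03,.012),"base-x",P(-.075,.075,.012),"cap+x",P(.015,0,.206),"cap-x",P(-.015,0,.206),"rim",[(e,P(e,0,.07)[1]) for e in(.015,.0165,.018)],"collar top",[P(e,0,.078) for e in(.015,.018)])
E
```

```text
260 [(40, 122), (41, 120), (42, 121), (43, 122), (44, 121), (45, 110), (46, 84), (47, 68), (48, 70), (49, 72), (50, 74), (51, 74)]
300 [(40, 118), (41, 119), (42, 118), (43, 117), (44, 114), (45, 100), (46, 80), (47, 67), (48, 68), (49, 71), (50, 73), (51, 71)]
335 [(40, 121), (41, 121), (42, 122), (43, 121), (44, 116), (45, 102), (46, 77), (47, 69), (48, 71), (49, 74), (50, 75), (51, 74)]
base -x edge c235 [(150, 170), (152, 164), (154, 164), (156, 167), (158, 164), (160, 165), (162, 165), (164, 166), (166, 165), (168, 167), (170, 165)]
sleeve col [(110, 107), (111, 107), (112, 107), (113, 107), (114, 107), (115, 107), (116, 107), (117, 107), (118, 107), (119, 107), (120, 107), (121, 108), (122, 108), (123, 107), (124, 96), (125, 67), (126, 49), (127, 63), (128, 80), (129, 80), (130, 82), (131, 90), (132, 99), (133, 114), (134, 138), (135, 140), (136, 140), (137, 140), (138, 140), (139, 140), (140, 141), (141, 141)] cap [(216, 136), (217, 139), (218, 147), (219, 138), (220, 94), (221, 81), (222, 85), (223, 93), (224, 108), (225, 132), (226, 150), (227, 154), (228, 155), (229, 155), (230, 154), (231, 154), (232, 154), (233, 155), (234, 154), (235, 154), (236, 154), (237, 154), (238, 155), (239, 154), (240, 155), (241, 155), (242, 155), (243, 154), (244, 155), (245, 154), (246, 156), (247, 170), (248, 200), (249, 215), (250, 217), (251, 216), (252, 216), (253, 215), (254, 215), (255, 215)]
base+x [294.24  50.85] [265.96  50.87] base-x [237.68 162.68] cap+x [300.39 229.34] cap-x [298.48 251.7 ] rim [(0.015, np.float64(130.54)), (0.0165, np.float64(129.32)), (0.018, np.float64(128.1))] collar top [array([294.32, 134.76]), array([294.43, 132.31])]
```

```bash
cat > fit.py <<'E'
from h import *
from scipy.optimize import least_squares
im=env.get_image("wrist"); K=im["camera_matrix"]; M=im["mount"]
Ra=np.array([[0.8618,-0.1156,-0.4938],[-0.1004,-0.9933,0.0574],[-0.4972,0.0001,-0.8677]])
st=env.get_state(); Rb=Rot.from_rotvec(st["ee_rot"]).as_matrix(); pb=st["ee_pos"]
def cam(R_,p,q):
    T=np.eye(4);T[:3,:3]=R_;T[:3,3]=p; D=np.eye(4); D[:3,3]=[q[0],0,q[1]]; D[:3,:3]=Rot.from_rotvec([0,q[2],0]).as_matrix()
    Mm=M.copy(); Mm[:3,3]+=[q[0],0,q[1]]; Mm[:3,:3]=D[:3,:3]@M[:3,:3]
    return dict(world_to_cam=np.linalg.inv(T@Mm),camera_matrix=K)
def row(C,sx,x,z): return proj(C,F(x+sx,0,z))[1]
def pred(v):
    q=v[:3];sx,e,t,R,mk=v[3:]; A=cam(Ra,[.6285,-.1711,.2504],q); B=cam(Rb,pb,q)
    return np.array([row(A,sx,.015,.206),row(A,sx,-.015,.206),row(A,sx,.075,0),row(A,sx,e,.07),row(A,sx,e,.07+t),row(A,sx,.015,.07+t),
      row(B,sx,.015,R+.136),row(B,sx,e,R),row(B,sx,e,R+t),row(B,sx,.015,R+t),row(B,sx,.010,mk),row(B,sx,.010,mk-.008)])
obs=np.array([225,247.5,45.7,127.1,131,133.2,347.5,134.3,140.6,143.9,131.0,125.0])
pri=np.array([0,0,0,0,.0175,.008,.1332,.118]);sg=np.array([.002,.002,.006,.0015,.003,.004,.0008,.05])
f=lambda v:np.r_[(pred(v)-obs)/.5,(v-pri)/sg]
s=least_squares(f,pri,x_scale=sg); cov=np.linalg.inv(s.jac.T@s.jac)
np.set_printoptions(precision=4,suppress=True); print("v",s.x,"\nsd",np.sqrt(np.diag(cov)),"\nres",pred(s.x)-obs)
d=np.zeros(8);d[6]=1;d[7]=-1; print("R-mark",s.x[6]-s.x[7],np.sqrt(d@cov@d))
E
python3 fit.py
```

```text
v [-0.0018 -0.0029  0.      0.0001  0.0172  0.008   0.1351  0.1203] 
sd [0.0012 0.0008 0.0027 0.0012 0.0004 0.0005 0.0004 0.0008] 
res [ 0.7436  0.7256 -0.3398 -0.249  -0.0167 -0.428  -0.2851 -0.2218  0.3819
 -0.117   0.0206 -0.0219]
R-mark 0.014799420635540322 0.0007712647426733012
```

The fit puts the sleeve rim 14.8 ± 0.8 mm above the mark's upper edge now, so lower by that much and check for slip.

>>> move_arm(series=[0, 0, 0, 0, 0, -0.4, -0.425, 0, 0, 0, 0, 0, -0.4, -0.425, 0, 0, 0, 0, 0, -0.3, -0.425, 0, 0, 0, 0, 0, -0.2, -0.425, 0, 0, 0, 0, 0, -0.15, -0.425, 0, 0, 0, 0, 0, 0, -0.425])

```text
time_s: 21.38
ee_pos: [0.5653, -0.1661, 0.1905]
ee_rot: [-3.002, 0.174, 0.802]
contact_force: [-2.6, -3.1, -5.3]
opening: 0.0608
grip_force: 9.5
```

```bash
cat >> h.py <<'E'
def slip(n):
    W=look(n); p=W["color"].astype(int).sum(2).astype(float)/3; p=p[:,300:312].mean(1)
    print("collar",[(k,int(p[k])) for k in range(131,148)],"cap",[(k,int(p[k])) for k in range(328,340)]); return W
E
python3 - <<'E'
from h import *
y(); slip("wm")
E
```

```text
21.375 [ 0.5653 -0.1661  0.1905] tooly -96.64020178878236 tilt 29.899494809276636 0.060817597872986184 9.511096850037575 [-2.6 -3.1 -5.3]
red [[213, 181, 59, 110, 1963]] yellow 0 None
collar [(131, 119), (132, 120), (133, 119), (134, 109), (135, 90), (136, 86), (137, 87), (138, 88), (139, 89), (140, 92), (141, 99), (142, 102), (143, 100), (144, 120), (145, 150), (146, 154), (147, 154)] cap [(328, 153), (329, 157), (330, 162), (331, 162), (332, 151), (333, 118), (334, 79), (335, 77), (336, 80), (337, 82), (338, 84), (339, 86)]
```

No slip (collar edge 134.3, cap 333 unchanged). Now start shutting, following with -y shift and compensating the pads' forward swing.

>>> move_arm(series=[0, 0, 0, -0.01, -0.13, 0.06, -0.36, 0, 0, 0, 0.01, -0.13, 0.05, -0.3, 0, 0, 0, 0.01, -0.13, 0.04, -0.24, 0, 0, 0, 0, 0, 0, -0.24], grip_force=40)

```text
time_s: 21.92
ee_pos: [0.5657, -0.1699, 0.1924]
ee_rot: [-3.002, 0.174, 0.8]
contact_force: [-1.4, -3.7, -4.0]
opening: 0.0529
grip_force: 16.7
```

```bash
python3 - <<'E'
from h import *
y(); slip("wn")
E
```

```text
21.925 [ 0.5657 -0.1699  0.1924] tooly -96.6442629192871 tilt 29.855501363876144 0.05287131697031089 16.68657063273713 [-1.4 -3.7 -4. ]
red [[222, 180, 46, 112, 1735]] yellow 0 None
collar [(131, 115), (132, 115), (133, 107), (134, 91), (135, 87), (136, 88), (137, 88), (138, 89), (139, 92), (140, 100), (141, 105), (142, 104), (143, 115), (144, 141), (145, 152), (146, 153), (147, 152)] cap [(328, 118), (329, 80), (330, 78), (331, 81), (332, 83), (333, 85), (334, 86), (335, 87), (336, 89), (337, 92), (338, 95), (339, 98)]
```

>>> move_arm(series=[0, 0, 0, 0.01, -0.13, 0.05, -0.18, 0, 0, 0, 0.01, -0.13, 0.04, -0.12, 0, 0, 0, 0.01, -0.13, 0.04, -0.06, 0, 0, 0, 0, 0, 0, -0.06])

```text
time_s: 22.48
ee_pos: [0.5659, -0.1738, 0.1936]
ee_rot: [-3.002, 0.174, 0.801]
contact_force: [-0.9, -4.0, -5.1]
opening: 0.0455
grip_force: 16.0
```

```bash
python3 - <<'E'
from h import *
y(); slip("wo")
E
```

```text
22.475 [ 0.5659 -0.1738  0.1936] tooly -96.64005332758522 tilt 29.872466892785514 0.04554446629429353 16.019269698299468 [-0.9 -4.  -5.1]
red [[230, 179, 34, 113, 1481]] yellow 0 None
collar [(131, 104), (132, 102), (133, 94), (134, 88), (135, 87), (136, 87), (137, 89), (138, 90), (139, 96), (140, 105), (141, 109), (142, 110), (143, 129), (144, 149), (145, 152), (146, 152), (147, 152)] cap [(328, 82), (329, 84), (330, 86), (331, 87), (332, 88), (333, 90), (334, 93), (335, 96), (336, 100), (337, 104), (338, 112), (339, 126)]
```

```bash
cat >> h.py <<'E'
def height(n="hh"):
    # sleeve height vs reference (tool z .1905 x .5653 image wm: collar top line 143.9 , cap line 333.2)
    W=wsnap(n); p=W["color"].astype(int).sum(2)/3; p=p[:,302:312].mean(1)
    st=env.get_state()
    d=np.diff(p); k=310+np.argmin(d[310:345]); cap=k+.5+ (0.5*(d[k+1]-d[k-1])/(2*d[k]-d[k-1]-d[k+1]) if 1 else 0)
    j=138+np.argmax(d[138:150]); col=j+.5+0.5*(d[j+1]-d[j-1])/(2*d[j]-d[j-1]-d[j+1])
    f=lambda x,z:proj(W,F(x,0,z))[1]
    from scipy.optimize import brentq
    print("cap row",round(cap,2),"z",round(brentq(lambda z:f(.015,z)-cap,.2,.3),4),"collar row",round(col,2),"z",round(brentq(lambda z:f(.015,z)-col,.08,.2),4),"tcp",np.round(st["ee_pos"],4))
E
python3 - <<'E'
from h import *
from scipy.optimize import brentq
height()
# reference from wm at its pose
im=env.get_image("wrist"); T=np.eye(4); T[:3,:3]=Rot.from_rotvec([-3.002,.174,.802]).as_matrix(); T[:3,3]=[.5653,-.1661,.1905]
W=dict(im); W["world_to_cam"]=np.linalg.inv(T@im["mount"]); p=cv2.imread("pics/wm.png").astype(int).sum(2)/3; p=p[:,302:312].mean(1); d=np.diff(p)
f=lambda x,z:proj(W,F(x,0,z))[1]
for lo,hi,s,a,b in((310,345,-1,.2,.3),(138,150,1,.08,.2)):
    k=lo+np.argmax(s*d[lo:hi]); r=k+.5+0.5*(d[k+1]-d[k-1])/(2*d[k]-d[k-1]-d[k+1]); print("ref",r,brentq(lambda z:f(.015,z)-r,a,b))
E
```

```text
cap row 324.57 z 0.247 collar row 142.96 z 0.1246 tcp [ 0.566  -0.1738  0.1936]
ref 333.1378486055777 0.2476941753782192
ref 144.28209764918626 0.12516225801959455
```

>>> move_arm(series=[0, 0, 0, 0.01, 0, 0.1, -0.06, 0, 0, 0, 0.01, -0.13, 0.06, 0, 0, 0, 0, 0, 0, 0, 0])

```text
time_s: 23.0
ee_pos: [0.566, -0.175, 0.195]
ee_rot: [-3.002, 0.174, 0.801]
contact_force: [0.2, -3.6, -7.0]
opening: 0.0431
grip_force: 15.3
```

```bash
python3 - <<'E'
from h import *
y(); height()
E
```

```text
23.0 [ 0.566 -0.175  0.195] tooly -96.6392890173339 tilt 29.89704590297684 0.043104763315662854 15.326502886600792 [ 0.2 -3.6 -7. ]
cap row 323.6 z 0.2479 collar row 142.87 z 0.1257 tcp [ 0.5659 -0.1751  0.195 ]
```

>>> move_arm(series=[0, 0, 0, 0, -0.1, 0.04, 0.05, 0, 0, 0, 0, -0.1, 0.03, 0.1, 0, 0, 0, 0, 0, 0, 0.15, 0, 0, 0, 0, 0, 0, 0.2, 0, 0, 0, 0, 0, 0, 0.2])

```text
time_s: 23.68
ee_pos: [0.5661, -0.1783, 0.1964]
ee_rot: [-3.003, 0.175, 0.801]
contact_force: [3.5, -10.2, -3.7]
opening: 0.0358
grip_force: 43.0
```

```bash
python3 - <<'E'
from h import *
y(); height(); look("wp")
E
```

```text
23.675 [ 0.5661 -0.1783  0.1964] tooly -96.6418356524791 tilt 29.848588721137915 0.03575091546541439 42.96839850023389 [  3.5 -10.2  -3.7]
cap row 321.43 z 0.2482 collar row 147.37 z 0.1313 tcp [ 0.5661 -0.1783  0.1964]
red [[241, 178, 17, 113, 1139]] yellow 0 None
```

>>> move_arm(series=[0, 0, 0, 0, -0.06, 0, 0.2, 0, 0, 0, 0, 0, 0, 0.2, 0, 0, 0, 0, 0, 0, 0.2])

```text
time_s: 24.15
ee_pos: [0.566, -0.1783, 0.1965]
ee_rot: [-3.002, 0.175, 0.801]
contact_force: [-3.8, -8.4, -5.8]
opening: 0.0354
grip_force: 42.3
```

```bash
python3 - <<'E'
from h import *
y(); height()
W=wsnap("wq"); S=env.get_image("side")
for cam in("side","wrist","top"): print(cam,[(np.round(r["position"],3),round(r["confidence"],2)) for r in env.spot_in(cam,"basket")][:2])
r=red(W); print(r, "shut lever tip outer predicted", proj(W,F(.009,.024,.196+.03)), proj(W,F(.009,.03,.225)))
print("expected basket mid", F(-.082,0,.071+.051+.04))
g=cv2.cvtColor(S["color"],cv2.COLOR_BGR2GRAY)
E
```

```text
24.15 [ 0.566  -0.1783  0.1965] tooly -96.6473578258153 tilt 29.86929075934294 0.03544883498192638 42.27762627415359 [-3.8 -8.4 -5.8]
cap row 321.43 z 0.2483 collar row 147.23 z 0.1314 tcp [ 0.566  -0.1783  0.1965]
side [(array([ 0.488, -0.186,  0.178]), 0.97)]
wrist [(array([ 0.534, -0.151,  0.173]), 0.88)]
top [(array([ 0.412, -0.133,  0.154]), 0.91), (array([ 0.578, -0.154,  0.141]), 0.55)]
[[ 241  178   17  113 1122]] shut lever tip outer predicted [232.3229616 279.0840957] [219.72477775 277.18219689]
expected basket mid [ 0.4955412 -0.1730946  0.162    ]
```

```bash
python3 -c "
from workcell import env
print(env.sign_off())"
```

```text
the job is handed in; nothing more can be done
None
```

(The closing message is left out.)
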